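Tidy the worktop after breakfast

TASK

Sort the five loose things lying along the front of the worktop: stand the two egg cups upright in the brown egg rack, one in each bay, put the lemon and the garlic into the slatted wooden crate, and lay the matchbox flat in the white enamel tray with the blue rim. Leave the tin and the mug where they stand.

Things in the scene. Friction and masses are not known exactly. Their poses are not given: they have to be found in the camera images.
- egg_cup_pale: loose pale cream turned egg cup, 48 mm across its rim, 56 mm tall, foot 41 mm across. Origin: centre of its underside; z up its axis. Grip it by its bowl (48 mm wide), 36 to 56 mm above its foot
- egg_cup_wood: loose brown wooden egg cup, 47 mm across its rim, 56 mm tall, foot 41 mm across. Origin: centre of its underside; z up its axis. Grip it by its bowl (47 mm wide), 36 to 56 mm above its foot
- lemon: loose yellow lemon lying on the worktop, 67 mm long (its x axis), 54 mm wide (y) and 54 mm high (z). Origin: centre of its underside. Widest at about 27 mm height
- garlic: loose whitish-pink garlic bulb, round, 48 to 50 mm across, 51 mm tall. Origin: centre of its underside; z up. Widest at about 20 to 25 mm height
- match_box: loose flat red matchbox, 45 mm (its x axis) by 70 mm (y) by 18 mm high (z), lying flat. Origin: centre of its underside
- egg_rack: egg-cup rack: low brown wooden tray, 146 mm (x) by 76 mm (y), 20 mm high, fixed to the worktop, with one divider making two square bays 64 mm wide, each with a round cork pad on its floor. Origin: centre of its underside. Walls 6 mm thick, the bays' floor 6 mm above the worktop; the bays' centres lie 35 mm to either side of the origin along the rack's x axis
- crate: slatted pale wooden produce crate, empty, fixed to the worktop, 190 mm (x) by 130 mm (y), 37 mm high, walls 6 mm thick, a small 8 mm post in each inner corner. Origin: centre of its underside; its inner floor is 6 mm higher; axes along its sides, x the long one. Inside it is 178 by 118 mm
- enamel_tray: white enamel tray with a blue rim, empty, fixed to the worktop, 190 mm (x) by 130 mm (y), about 26 mm high with its rim, walls 6 mm thick. Origin: centre of its underside; its inner floor is 6 mm higher; axes along its sides, x the long one. Inside it is 178 by 118 mm
- tin: bystander: closed green-and-white food tin, 76 mm across, 58 mm tall, standing loose behind the trays. Origin: centre of its underside
- mug: bystander: white mug, reddish inside, 89 mm across, 120 mm with its handle, 98 mm tall, standing loose to the left of the trays, handle away from them (its -y). Origin: centre of the underside of its outline
There are look-alikes about, which are no part of the job. What is shaped like the egg_cup_wood but turquoise is not meant.

How it is judged:
By the outcome, as a careful person would: the job done as asked, in the order asked, and still so for the second after the job is handed in, with the robot touching nothing.
It also fails if it takes over 128 s, if anything falls off the work surface, if the arm or the gripper's body presses on something with over 40 N, if the wrist force passes 120 N, or if a joint passes its speed limit or range.

ROBOT

A 7-joint arm with a two-finger parallel gripper is mounted at the origin on a cart in front of the work surface, level with it; the furniture and walls round the work are solid. World frame = base frame: x ahead of the robot, y to its left, z up, the work surface at z = 0. Lengths are in m, angles in rad, forces in N, time in s.
With the tool pointing down it reaches from about 0.425 to 0.925 m from the base axis. Payload 6.8 kg.
Tool frame: the origin (TCP) lies at the very end of the fingers, on their centre line; the grasp point (between the pads) lies 19 mm behind it (r.tcp_to_grasp is the distance from the TCP to the grasp point, in m); z points along the fingers, y is the line along which they close (so a half turn about z gives the same grasp; the last joint's range is limited). The gripper opens to 85 mm and grips with 20 to 120 N. Pads are 22 mm wide; open, the fingers measure 114 mm over their backs; the gripper's body (76 mm by 85 mm) begins 54 mm behind the grasp point. The pads swing forward as they close: fully open they stand 13 mm farther back than shut.
Start: joints at [-1.455, 0.477, 0.022, 1.555, -0.011, 1.109, -0.083], TCP at [0.15, 0.658, 0.231] pointing down, gripper open.
Joint ranges: [-2.96, 2.96], [-0.34, 2.1], [-1.41, 1.46], [0.24, 2.44], [-1.37, 4.51], [0.17, 1.92], [-2.96, 2.96]. Speed limits (rad/s): [2.39, 2.39, 3.14, 3.14, 3.14, 3.14, 3.14].

INTERFACE

Orientations are given as a rotation vector (axis times angle).
In Python, from bench import r gives the robot as it stands.
- The arm moves only by the tool step_arm, never from a script. Its argument "moves" is a list of rows, each a list of 7 numbers: the shift along the tool's x, y, z in mm, then the turn, a rotation vector about the tool's x, y, z in rad, then the finger opening in mm, from 0 to 85.4. A call has 1 to 8 rows; each row is the pose to reach, as a shift and turn from the pose commanded when the call began, along the tool's axes at that moment; what a row does not reach only later rows make up. A row lasts 1/10 s, in which the tool goes at most 50 mm and 8.59 degrees, less where a joint would pass 70% of its speed; a pose out of reach is approached as far as the arm can. A call with a gripper value outside its range is refused whole. The fingers move at their own pace and stop on an object; "grip_force" is the grip in N (left out, the last holds). Time passes only in rows, so rows that repeat a pose let the fingers close. It gives the time, the measured TCP pose, the force, the opening and the grip force at its end, in the units of the state.
- r.get_obs(): the state, without advancing time (a new reading comes with each control period).
- r.grab_frame(name): name is "side" or "top" or "wrist"; returns a dict with "image" (400x640x3 uint8, red, green, blue), "depth" (400x640 float32, m along the optical axis (not along the pixel's ray), 0 where there is no reading), "mtx" (3x3 intrinsics, pixels), "rvec" (rotation vector, rad) and "tvec" (3), from world to camera coordinates, as OpenCV has them. Camera axes: x right, y down, z forward; pixel columns grow to the right and rows downward; lengths in m; the calibration is good to about 2 mm. A picture is of the moment at which its call begins.
- r.hand_in(): hands the job in; it is judged then, once.
The state is a dict: "clock": time; "joints": joint angles; "qvel": joint speeds; "tau": joint torques, N m; "tcp_pos": TCP position; "orientation": TCP orientation; "contact_force": force on the tool from outside, world axes, zero at the start; "moment": the same for the moment, N m; "grip_width": finger opening in m; "gripper_force": force on a finger pad.
Only numpy, scipy, OpenCV 4.12 (cv2) and the standard library are available. Lean on these libraries where they do the work, as an engineer would, in place of code of your own. Each camera call takes 0.05 s, during which the arm holds its last target. There are 200 camera calls.

## Working session

There is one attempt and no reset: what is moved stays moved. The work goes in short steps, Python scripts to look and compute and a tool call to move; the robot and the scene stay as the last step left them, time stands still between calls to the robot, and variables do not carry over. Pictures are saved under pics/ and viewed, at most 14 in all, crops included, and the job is handed in when it is done.

Besides the shell and the picture viewer there is one more tool, called by a JSON object that holds its "api" and its "payload". step_arm: Moves the arm, as the interface text tells. Its arguments: {"type":"object","properties":{"moves":{"type":"array","items":{"type":"array","items":{"type":"number"}}},"grip_force":{"type":"number"}},"required":["moves"]}

```bash
mkdir -p pics
cat > h.py <<'E'
import numpy as np, cv2
from bench import r
def save(f,n): cv2.imwrite(f'pics/{n}.png',f['image'][:,:,::-1])
def cloud(f):
    d=f['depth'];K=f['mtx'];v,u=np.mgrid[0:400,0:640]
    P=np.stack([(u-K[0,2])/K[0,0]*d,(v-K[1,2])/K[1,1]*d,d],-1)
    R=cv2.Rodrigues(np.array(f['rvec'],float))[0]
    W=(P-np.array(f['tvec']).reshape(3))@R; W[d==0]=np.nan
    return W
E
python3 - <<'E'
from h import *
for n in ['top','side']:
    f=r.grab_frame(n); save(f,n); np.savez(n+'.npz',**f)
print(r.get_obs())
E
```

```text
{'clock': 0.1, 'joints': array([-1.45510212,  0.47769683,  0.02234601,  1.55629303, -0.01152378,
        1.10929536, -0.08306131]), 'qvel': array([ 0.00160321, -0.00242448,  0.00085546, -0.00348056, -0.00082087,
        0.00232148,  0.00063279]), 'tau': array([ 4.88338716e-03, -5.97766864e+01,  1.61397200e+00, -2.81956959e+01,
        1.28246288e-02,  5.04791082e-03, -3.73348200e-06]), 'tcp_pos': array([0.14969502, 0.65767781, 0.23046196]), 'orientation': array([-3.50721246e-01, -3.12187026e+00,  2.45438019e-03]), 'contact_force': array([-0.0317297 , -0.47182418, -0.17248716]), 'moment': array([-0.00121743, -0.0418606 , -0.02338746]), 'gripper_force': 0.0, 'grip_width': 0.0851285453841561}
```

View pics/top.png

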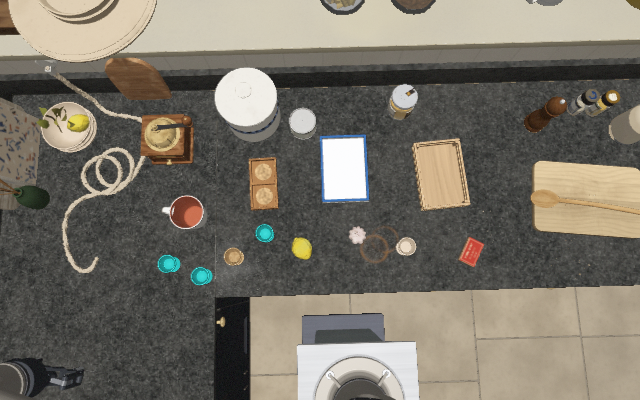

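View pics/side.png

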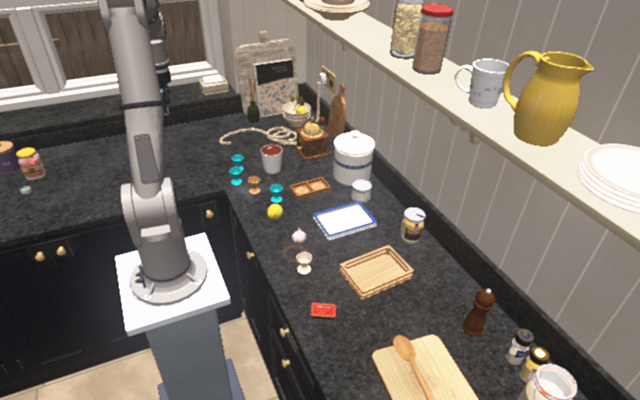

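Top picture: the candidates are

- **Wood cup:** brown cup at (233,257). The turquoise look-alikes are at (265,233), (168,264) and (201,276).
- **Pale cup:** (405,246).
- **Garlic:** (357,236), whitish and easily confused with the pale cup.
- **Lemon:** (302,248). Another lemon sits in the bowl at (78,122).
- **Matchbox:** red, at (472,251).
- **Fixtures:** rack (263,183), tray (344,168), crate (441,174). A brown ring mark is on the worktop at (375,248).

Run:
```python
from h import *
f=dict(np.load('top.npz'));W=cloud(f)
im=f['image']
def blob(name,u0,u1,v0,v1,zmin,zmax=.2):
    w=W[v0:v1,u0:u1].reshape(-1,3); m=(w[:,2]>zmin)&(w[:,2]<zmax); p=w[m]
    (c,s,a)=cv2.minAreaRect((p[:,:2]*1000).astype(np.float32))
    print(name,len(p),'min',p.min(0).round(3),'max',p.max(0).round(3),'mid',((p.min(0)+p.max(0))/2).round(3),'rect',np.round(c,0),np.round(s,0),round(a,1))
blob('pale',390,420,232,262,.03)
blob('wood',220,247,244,270,.03)
blob('lemon',287,318,232,264,.015)
blob('garlic',345,371,222,246,.015)
blob('match',455,488,234,270,.010)
blob('rack',243,285,150,216,.012,.03)
blob('tray',314,376,128,208,.012,.04)
blob('crate',408,475,132,216,.02,.05)
blob('tin',286,319,106,142,.03);blob('mug',160,208,192,232,.04)
blob('turq',252,278,222,245,.03)
c=[im[y:y+70,x:x+90] for x,y in((190,215),(270,205),(360,205),(430,215),(225,150))]
big=np.hstack([cv2.resize(k,None,fx=2.9,fy=2.9,interpolation=cv2.INTER_CUBIC) for k in c[:3]])
big2=np.hstack([cv2.resize(k,None,fx=2.9,fy=2.9,interpolation=cv2.INTER_CUBIC) for k in c[3:]+[c[4]]])
cv2.imwrite('pics/crop.png',np.vstack([big,big2])[:,:,::-1])
```

```text
pale 259 min [ 0.377 -0.165  0.03 ] max [ 0.425 -0.119  0.063] mid [ 0.401 -0.142  0.046] rect [ 401. -142.] [46. 46.] 46.6
wood 246 min [0.364 0.296 0.03 ] max [0.409 0.343 0.061] mid [0.387 0.32  0.046] rect [388. 319.] [46. 46.] 47.8
lemon 359 min [0.375 0.111 0.025] max [0.436 0.163 0.058] mid [0.406 0.137 0.042] rect [405. 138.] [52. 60.] 88.0
garlic 236 min [ 0.414 -0.037  0.017] max [0.461 0.007 0.055] mid [ 0.438 -0.015  0.036] rect [438. -15.] [44. 47.] 88.5
match 446 min [ 0.344 -0.36   0.01 ] max [ 0.423 -0.291  0.027] mid [ 0.383 -0.325  0.019] rect [ 382. -327.] [52. 71.] 62.9
rack 440 min [0.517 0.203 0.012] max [0.666 0.281 0.029] mid [0.591 0.242 0.021] rect [591. 242.] [147.  76.] 2.1
tray 678 min [ 0.532 -0.052  0.012] max [0.745 0.095 0.035] mid [0.639 0.021 0.023] rect [639.  21.] [214. 146.] 0.7
crate 750 min [ 0.501 -0.326  0.02 ] max [ 0.701 -0.183  0.046] mid [ 0.601 -0.255  0.033] rect [ 601. -255.] [192. 131.] 4.6
tin 606 min [0.719 0.091 0.03 ] max [0.795 0.164 0.063] mid [0.757 0.127 0.047] rect [757. 128.] [73. 76.] 88.4
mug 596 min [0.461 0.389 0.04 ] max [0.549 0.505 0.103] mid [0.505 0.447 0.072] rect [509. 440.] [107.  88.] 47.8
turq 237 min [0.424 0.214 0.03 ] max [0.471 0.257 0.062] mid [0.447 0.236 0.046] rect [447. 236.] [46. 43.] 0.1
```

View pics/crop.png

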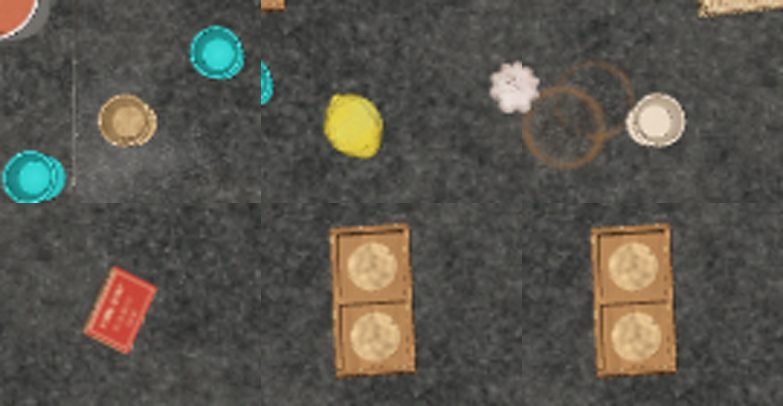

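The crop confirms it: the brown upright cup is at about (233,257), with turquoise cups on both sides of it. The pale cup is cream and upright, and the matchbox lies flat. Measured sizes match the given ones, with heights reading about 5 mm high.

```bash
cat >> h.py <<'E'
from scipy.spatial.transform import Rotation as Ro
def plan(*tg):
    "targets (x,y,z,heading of tool y in deg or None): shifts mm and turn from the present pose"
    o=r.get_obs();R0=Ro.from_rotvec(o['orientation']);p=o['tcp_pos'];M=R0.as_matrix()
    print('t',round(o['clock'],1),'at',p.round(4),'hd',round(np.degrees(np.arctan2(M[1,1],M[0,1])),1),'w',round(o['grip_width']*1e3,1),'F',o['contact_force'].round(1),'q',o['joints'].round(2))
    for x,y,z,h in tg:
        R1=R0
        if h is not None:
            h0=np.degrees(np.arctan2(M[1,1],M[0,1])); h=h0+(h-h0+90)%180-90
            a=np.radians(h);Y=np.array([np.cos(a),np.sin(a),0]);Z=np.array([0,0,-1.]);R1=Ro.from_matrix(np.c_[np.cross(Y,Z),Y,Z])
        print((x,y,z,h),'->',(R0.inv().apply(np.array([x,y,z])-p)*1e3).round(0),(R0.inv()*R1).as_rotvec().round(3))
E
python3 - <<'E'
from h import *
plan((.388,.319,.2,33))
E
```

```text
t 0.1 at [0.1497 0.6577 0.2305] hd 77.2 w 85.1 F [-0.  -0.5 -0.2] q [-1.46  0.48  0.02  1.56 -0.01  1.11 -0.08]
(0.388, 0.319, 0.2, np.float64(33.0)) -> [-308. -277.   31.] [-0.001  0.001  0.771]
```

{"api": "step_arm", "payload": {"moves": [[-308, -277, 31, 0, 0, 0.77, 85], [-308, -277, 31, 0, 0, 0.77, 85], [-308, -277, 31, 0, 0, 0.77, 85], [-308, -277, 31, 0, 0, 0.77, 85], [-308, -277, 31, 0, 0, 0.77, 85], [-308, -277, 31, 0, 0, 0.77, 85], [-308, -277, 31, 0, 0, 0.77, 85], [-308, -277, 31, 0, 0, 0.77, 85]]}}

```text
clock: 0.9
tcp_pos: [0.3804, 0.3304, 0.2012]
orientation: [-1.497, -2.762, 0.0]
contact_force: [1.1, 0.7, 0.6]
grip_width: 0.0852
gripper_force: 0.0
```

Run:
```python
from h import *
plan((.388,.319,.1,33),(.388,.319,.027,33))
```

```text
t 0.9 at [0.3804 0.3304 0.2012] hd 33.1 w 85.2 F [1.1 0.7 0.6] q [-1.1   0.23  0.3   2.01 -0.09  0.91 -0.17]
(0.388, 0.319, 0.1, np.float64(33.0)) -> [-14.   0. 101.] [-0.    -0.     0.001]
(0.388, 0.319, 0.027, np.float64(33.0)) -> [-14.   0. 174.] [-0.    -0.     0.001]
```

{"api": "step_arm", "payload": {"moves": [[-14, 0, 50, 0, 0, 0, 85], [-14, 0, 80, 0, 0, 0, 85], [-14, 0, 80, 0, 0, 0, 85], [-14, 0, 80, 0, 0, 0, 85]]}}

```text
clock: 1.3
tcp_pos: [0.3872, 0.3207, 0.1216]
orientation: [-1.497, -2.762, 0.002]
contact_force: [0.3, 0.5, -0.0]
grip_width: 0.0851
gripper_force: 0.0
```

```bash
cat >> h.py <<'E'
def wl(x,y,zmin,zmax=.12,rad=.05,n=None):
    "wrist look: rectangle of what lies about (x,y) between the heights"
    f=r.grab_frame('wrist')
    if n: save(f,n)
    w=cloud(f).reshape(-1,3); w=w[(np.hypot(w[:,0]-x,w[:,1]-y)<rad)&(w[:,2]>zmin)&(w[:,2]<zmax)]
    if len(w)<20: print('few',len(w)); return
    c,s,a=cv2.minAreaRect((w[:,:2]*1000).astype(np.float32))
    print('wrist',len(w),'rect',np.round(c,1),np.round(s,1),round(a,1),'z',np.percentile(w[:,2],[1,50,99]).round(3))
E
python3 - <<'E'
from h import *
plan((.388,.319,.027,33))
wl(.388,.319,.035,n='w1')
E
```

```text
t 1.3 at [0.3872 0.3207 0.1216] hd 33.1 w 85.1 F [ 0.3  0.5 -0. ] q [-1.05  0.35  0.29  2.08 -0.14  0.74 -0.1 ]
(0.388, 0.319, 0.027, np.float64(33.0)) -> [-2. -0. 95.] [-0.001  0.     0.001]
wrist 3267 rect [386.  323.8] [46.6 46.7] 19.1 z [0.035 0.049 0.057]
```

View pics/w1.png

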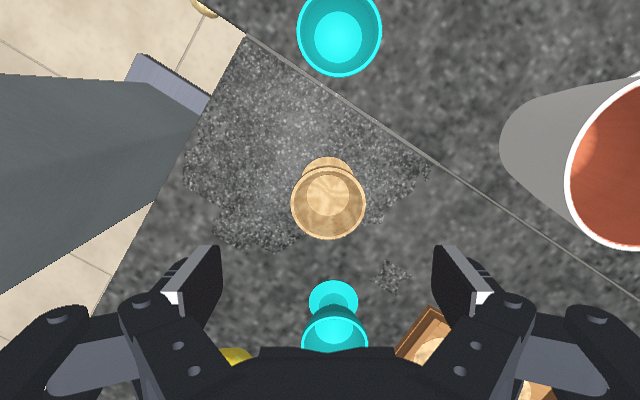

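The wrist view shows the brown cup at (328,200), clear of the turquoise cups at (339,35) and (335,315). The fingers straddle it.

{"api": "step_arm", "payload": {"moves": [[2, 0, 40, 0, 0, 0, 85], [2, 0, 70, 0, 0, 0, 85], [2, 0, 94, 0, 0, 0, 85], [2, 0, 94, 0, 0, 0, 85], [2, 0, 94, 0, 0, 0, 40], [2, 0, 94, 0, 0, 0, 40], [2, 0, 94, 0, 0, 0, 40], [2, 0, 94, 0, 0, 0, 40]], "grip_force": 30}}

```text
clock: 2.15
tcp_pos: [0.3872, 0.3234, 0.0293]
orientation: [1.497, 2.761, 0.005]
contact_force: [-1.2, -0.3, 9.1]
grip_width: 0.0447
gripper_force: 29.3
```

{"api": "step_arm", "payload": {"moves": [[0, 0, 0, 0, 0, 0, 40], [0, 0, 0, 0, 0, 0, 40], [0, 0, 0, 0, 0, 0, 40], [0, 0, -30, 0, 0, 0, 40], [0, 0, -70, 0, 0, 0, 40], [0, 0, -70, 0, 0, 0, 40]]}}

```text
clock: 2.75
tcp_pos: [0.3891, 0.3247, 0.1025]
orientation: [1.497, 2.759, 0.015]
contact_force: [0.7, 1.3, -0.3]
grip_width: 0.0448
gripper_force: 30.9
```

Run:
```python
from h import *
plan((.626,.243,.1,90),(.626,.243,.035,90))
```

```text
t 2.8 at [0.3891 0.3247 0.1025] hd 33.0 w 44.8 F [ 0.7  1.3 -0.3] q [-1.05  0.38  0.28  2.09 -0.17  0.68 -0.08]
(0.626, 0.243, 0.1, np.float64(90.0)) -> [-198.  154.    3.] [ 0.01   0.002 -0.994]
(0.626, 0.243, 0.035, np.float64(90.0)) -> [-198.  153.   68.] [ 0.01   0.002 -0.994]
```

{"api": "step_arm", "payload": {"moves": [[-20, 15, -40, 0, 0, -0.15, 40], [-198, 154, -40, 0.01, 0, -0.99, 40], [-198, 154, -40, 0.01, 0, -0.99, 40], [-198, 154, -40, 0.01, 0, -0.99, 40], [-198, 154, -40, 0.01, 0, -0.99, 40], [-198, 154, -40, 0.01, 0, -0.99, 40], [-198, 154, -40, 0.01, 0, -0.99, 40], [-198, 154, -40, 0.01, 0, -0.99, 40]]}}

```text
clock: 3.55
tcp_pos: [0.6241, 0.2392, 0.1373]
orientation: [-0.008, -3.137, 0.013]
contact_force: [-0.3, 0.8, -1.9]
grip_width: 0.0449
gripper_force: 31.1
```

{"api": "step_arm", "payload": {"moves": [[0, 0, 0, 0, 0, 0, 40], [0, 0, 0, 0, 0, 0, 40]]}}

```text
clock: 3.75
tcp_pos: [0.6225, 0.2411, 0.1375]
orientation: [-0.007, -3.137, 0.013]
contact_force: [0.2, -0.6, -0.1]
grip_width: 0.0445
gripper_force: 31.1
```

Run:
```python
from h import *
plan((.626,.243,.1,90),(.626,.243,.035,90))
wl(.591,.242,.013,.027,.1,n='w2')
```

```text
t 3.8 at [0.6225 0.2411 0.1375] hd 89.7 w 44.5 F [ 0.2 -0.6 -0.1] q [-0.54  0.56  0.1   1.66 -0.06  0.94  1.15]
(0.626, 0.243, 0.1, np.float64(90.0)) -> [-4.  2. 38.] [-0.008 -0.005 -0.004]
(0.626, 0.243, 0.035, np.float64(90.0)) -> [ -4.   3. 103.] [-0.008 -0.005 -0.004]
wrist 5015 rect [589.7 245.5] [146.   75.6] 2.2 z [0.014 0.02  0.021]
```

View pics/w2.png

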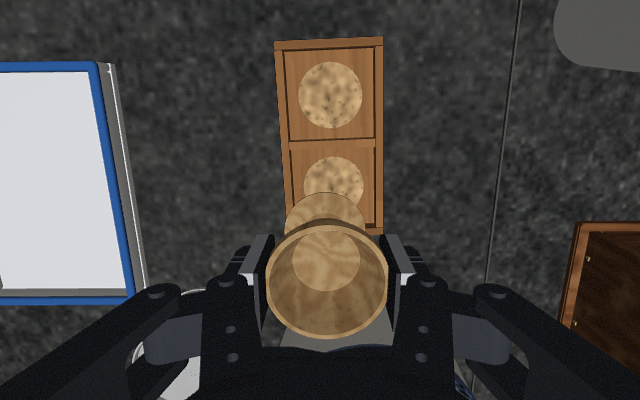

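The wrist view shows the cup held upright at (325,280). The rack's near bay is at (330,95) and the far bay sits below the cup. The tray is on the left.

{"api": "step_arm", "payload": {"moves": [[-2, 6, 20, -0.008, -0.005, 0, 40], [-2, 6, 50, -0.008, -0.005, 0, 40], [-2, 6, 80, -0.008, -0.005, 0, 40], [-2, 6, 95, -0.008, -0.005, 0, 40], [-2, 6, 100, -0.008, -0.005, 0, 40], [-2, 6, 100, -0.008, -0.005, 0, 40]]}}

```text
clock: 4.4
tcp_pos: [0.625, 0.2457, 0.0375]
orientation: [0.006, 3.141, -0.001]
contact_force: [0.1, 0.3, -0.6]
grip_width: 0.0443
gripper_force: 31.1
```

{"api": "step_arm", "payload": {"moves": [[0, 0, 1, 0, 0, 0, 40], [0, 0, 2, 0, 0, 0, 40], [0, 0, 2, 0, 0, 0, 40]]}}

```text
clock: 4.7
tcp_pos: [0.6255, 0.2457, 0.0363]
orientation: [0.006, 3.14, 0.0]
contact_force: [0.6, 0.1, 0.0]
grip_width: 0.0447
gripper_force: 31.1
```

{"api": "step_arm", "payload": {"moves": [[0, 0, 1, 0, 0, 0, 40], [0, 0, 2, 0, 0, 0, 40], [0, 0, 2, 0, 0, 0, 40]]}}

```text
clock: 5.0
tcp_pos: [0.6263, 0.2456, 0.0355]
orientation: [0.007, 3.139, 0.001]
contact_force: [-3.3, -1.0, 10.1]
grip_width: 0.0446
gripper_force: 31.8
```

Contact, so I'll open and lift.

{"api": "step_arm", "payload": {"moves": [[0, 0, 0, 0, 0, 0, 60], [0, 0, 0, 0, 0, 0, 70], [0, 0, 0, 0, 0, 0, 76], [0, 0, 0, 0, 0, 0, 76], [0, 0, -40, 0, 0, 0, 76], [0, 0, -80, 0, 0, 0, 76], [0, 0, -120, 0, 0, 0, 85], [0, 0, -120, 0, 0, 0, 85]]}}

```text
clock: 5.8
tcp_pos: [0.6286, 0.2469, 0.1599]
orientation: [0.007, 3.131, 0.007]
contact_force: [0.1, 0.4, 0.4]
grip_width: 0.0851
gripper_force: 0.0
```

Run:
```python
from h import *
f=r.grab_frame('top');save(f,'t2');W=cloud(f)
w=W[150:190,245:285].reshape(-1,3);p=w[w[:,2]>.04];print(len(p),p.min(0),p.max(0))
plan((.401,-.140,.14,20),(.401,-.14,.14,110),(.401,-.14,.14,160))
```

```text
1557 [0.44235097 0.13635352 0.22333127] [0.6251216  0.19864646 0.67888277]
t 5.8 at [0.6269 0.2462 0.1567] hd 89.8 w 85.1 F [-0.7  0.1 -1.4] q [-0.54  0.54  0.11  1.64 -0.07  0.96  1.15]
(0.401, -0.14, 0.14, np.float64(20.0)) -> [ 224. -387.   14.] [0.006 0.004 1.218]
(0.401, -0.14, 0.14, np.float64(110.0)) -> [ 224. -387.   14.] [ 0.001  0.006 -0.353]
(0.401, -0.14, 0.14, np.float64(160.0)) -> [ 224. -387.   14.] [-0.002  0.007 -1.226]
```

{"api": "step_arm", "payload": {"moves": [[224, -387, 10, 0, 0, 0, 85], [224, -387, 10, 0, 0, 0, 85], [224, -387, 10, 0, 0, 0, 85], [224, -387, 10, 0, 0, 0, 85], [224, -387, 10, 0, 0, 0, 85], [224, -387, 10, 0, 0, 0, 85], [224, -387, 10, 0, 0, 0, 85], [224, -387, 10, 0, 0, 0, 85]]}}

```text
clock: 6.65
tcp_pos: [0.421, -0.1012, 0.1435]
orientation: [-0.005, -3.14, 0.001]
contact_force: [0.6, -1.1, 0.6]
grip_width: 0.085
gripper_force: 0.0
```

Run:
```python
from h import *
plan((.401,-.142,.13,90))
wl(.401,-.14,.035)
f=r.grab_frame('top');save(f,'t2');W=cloud(f)
for n,a,b,c,d,lo,hi in (('woodnow',245,285,150,190,.045,.08),('turq',252,278,222,245,.03,.08)):
    w=W[c:d,a:b].reshape(-1,3);p=w[(w[:,2]>lo)&(w[:,2]<hi)];print(n,len(p),p.min(0).round(3),p.max(0).round(3))
```

```text
t 6.7 at [ 0.421  -0.1012  0.1435] hd 89.8 w 85.0 F [ 0.6 -1.1  0.6] q [-0.09  0.2   0.21  2.21 -0.06  0.74  1.72]
(0.401, -0.142, 0.13, np.float64(90.0)) -> [ 20. -41.  14.] [-0.    -0.001 -0.003]
wrist 2998 rect [ 399.4 -139.1] [47.6 47.6] 10.2 z [0.035 0.049 0.057]
woodnow 137 [0.603 0.22  0.045] [0.65  0.264 0.065]
turq 234 [0.425 0.214 0.031] [0.471 0.257 0.06 ]
```

{"api": "step_arm", "payload": {"moves": [[21, -38, 14, 0, 0, 0, 85], [21, -38, 30, 0, 0, 0, 85], [21, -38, 65, 0, 0, 0, 85], [21, -38, 100, 0, 0, 0, 85], [21, -38, 115, 0, 0, 0, 85], [21, -38, 115, 0, 0, 0, 85], [21, -38, 115, 0, 0, 0, 85]]}}

```text
clock: 7.45
tcp_pos: [0.4018, -0.1376, 0.0292]
orientation: [-0.006, -3.14, 0.0]
contact_force: [-0.8, -0.6, -0.8]
grip_width: 0.0852
gripper_force: 0.0
```

{"api": "step_arm", "payload": {"moves": [[1, -1, 1, 0, 0, 0, 85], [1, -1, 1, 0, 0, 0, 40], [1, -1, 1, 0, 0, 0, 40], [1, -1, 1, 0, 0, 0, 40], [1, -1, 1, 0, 0, 0, 40], [1, -1, 1, 0, 0, 0, 40], [1, -1, 1, 0, 0, 0, 40]]}}

```text
clock: 8.15
tcp_pos: [0.4019, -0.1388, 0.0292]
orientation: [0.006, 3.14, -0.001]
contact_force: [-0.9, 1.0, 7.9]
grip_width: 0.0461
gripper_force: 29.5
```

{"api": "step_arm", "payload": {"moves": [[0, 0, 0, 0, 0, 0, 40], [0, 0, 0, 0, 0, 0, 40], [0, 0, -30, 0, 0, 0, 40], [0, 0, -70, 0, 0, 0, 40], [0, 0, -110, 0, 0, 0, 40], [0, 0, -110, 0, 0, 0, 40]]}}

```text
clock: 8.75
tcp_pos: [0.4043, -0.1395, 0.143]
orientation: [0.006, 3.132, -0.002]
contact_force: [1.0, 0.7, -0.4]
grip_width: 0.0456
gripper_force: 30.9
```

Run:
```python
from h import *
plan((.5547,.244,.135,92))
```

```text
t 8.8 at [ 0.4043 -0.1395  0.143 ] hd 89.8 w 45.6 F [ 1.   0.7 -0.4] q [-0.04  0.19  0.25  2.23 -0.07  0.72  1.83]
(0.5547, 0.244, 0.135, np.float64(92.0)) -> [-149.  384.    9.] [-0.001  0.01  -0.039]
```

{"api": "step_arm", "payload": {"moves": [[-149, 384, 5, 0, 0.01, -0.04, 40], [-149, 384, 5, 0, 0.01, -0.04, 40], [-149, 384, 5, 0, 0.01, -0.04, 40], [-149, 384, 5, 0, 0.01, -0.04, 40], [-149, 384, 5, 0, 0.01, -0.04, 40], [-149, 384, 5, 0, 0.01, -0.04, 40], [-149, 384, 5, 0, 0.01, -0.04, 40], [-149, 384, 5, 0, 0.01, -0.04, 40]]}}

```text
clock: 9.55
tcp_pos: [0.5472, 0.2354, 0.1329]
orientation: [0.057, -3.131, 0.001]
contact_force: [0.8, -0.2, -0.3]
grip_width: 0.0461
gripper_force: 31.0
```

{"api": "step_arm", "payload": {"moves": [[0, 0, 0, 0, 0, 0, 40]]}}

```text
clock: 9.65
tcp_pos: [0.5476, 0.2425, 0.1329]
orientation: [0.071, -3.132, -0.007]
contact_force: [-1.4, 0.5, -0.2]
grip_width: 0.0454
gripper_force: 31.0
```

Run:
```python
from h import *
plan((.5547,.244,.038,92))
```

```text
t 9.7 at [0.5476 0.2425 0.1329] hd 92.6 w 45.4 F [-1.4  0.5 -0.2] q [-0.58  0.46  0.08  1.83 -0.06  0.85  1.15]
(0.5547, 0.244, 0.038, np.float64(92.0)) -> [-8.  1. 95.] [ 0.004 -0.008  0.011]
```

{"api": "step_arm", "payload": {"moves": [[-8, 1, 10, 0, -0.005, 0, 40], [-8, 1, 40, 0, -0.005, 0, 40], [-8, 1, 70, 0, -0.005, 0, 40], [-8, 1, 85, 0, -0.005, 0, 40], [-8, 1, 92, 0, -0.005, 0, 40], [-8, 1, 92, 0, -0.005, 0, 40], [-8, 1, 92, 0, -0.005, 0, 40]]}}

```text
clock: 10.35
tcp_pos: [0.5556, 0.2364, 0.0425]
orientation: [0.057, -3.139, -0.005]
contact_force: [-1.4, 5.2, 5.0]
grip_width: 0.0453
gripper_force: 29.9
```

{"api": "step_arm", "payload": {"moves": [[0, 0, -12, 0, 0, 0, 40], [0, 8, -12, 0, 0, 0, 40], [0, 8, -12, 0, 0, 0, 40], [0, 8, -12, 0, 0, 0, 40]]}}

```text
clock: 10.75
tcp_pos: [0.5538, 0.2426, 0.0532]
orientation: [0.057, -3.136, 0.001]
contact_force: [-0.8, -0.3, -1.0]
grip_width: 0.0455
gripper_force: 30.7
```

Run:
```python
from h import *
plan((.5547,.244,.038,92))
wl(.591,.242,.013,.023,.1,n='w3')
```

```text
t 10.8 at [0.5538 0.2426 0.0532] hd 92.1 w 45.5 F [-0.8 -0.3 -1. ] q [-0.57  0.58  0.07  1.86 -0.06  0.71  1.15]
(0.5547, 0.244, 0.038, np.float64(92.0)) -> [-1.  1. 15.] [-0.001 -0.005  0.002]
wrist 4521 rect [574.4 245.3] [115.5  76.1] 2.3 z [0.013 0.02  0.021]
```

View pics/w3.png

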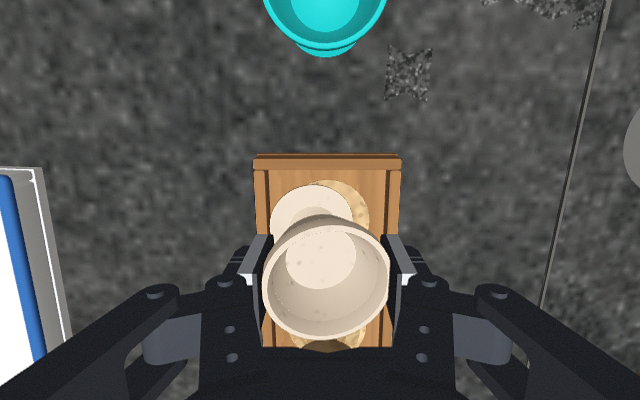

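The cup is held but its foot has swung left: the foot is at (312,215) and the rim centre at (327,278), about 8°. I'll move 5 mm to +y to centre the foot, then lower it so the floor levels it.

{"api": "step_arm", "payload": {"moves": [[-1, 5, 0, 0, 0, 0, 40], [-1, 5, 6, 0, 0, 0, 40], [-1, 5, 11, 0, 0, 0, 40], [-1, 5, 14, 0, 0, 0, 40], [-1, 5, 15, 0, 0, 0, 40], [-1, 5, 15, 0, 0, 0, 40]]}}

```text
clock: 11.4
tcp_pos: [0.5547, 0.2476, 0.0381]
orientation: [0.057, -3.136, 0.001]
contact_force: [0.1, 0.6, -0.3]
grip_width: 0.0454
gripper_force: 30.7
```

{"api": "step_arm", "payload": {"moves": [[0, -1, 1, 0, 0, 0, 40], [0, -2, 2, 0, 0, 0, 40], [0, -2, 3, 0, 0, 0, 40], [0, -2, 3, 0, 0, 0, 40]]}}

```text
clock: 11.8
tcp_pos: [0.5548, 0.2457, 0.0354]
orientation: [0.057, -3.136, 0.001]
contact_force: [-0.6, -0.6, -0.1]
grip_width: 0.0455
gripper_force: 30.7
```

{"api": "step_arm", "payload": {"moves": [[0, 0, 1, 0, 0, 0, 40], [0, 0, 2, 0, 0, 0, 40], [0, 0, 3, 0, 0, 0, 40], [0, 0, 3, 0, 0, 0, 40]]}}

```text
clock: 12.2
tcp_pos: [0.5564, 0.2459, 0.0342]
orientation: [0.056, -3.139, -0.001]
contact_force: [-2.0, -1.7, 11.3]
grip_width: 0.0453
gripper_force: 31.5
```

{"api": "step_arm", "payload": {"moves": [[0, 0, 0, 0, 0, 0, 50], [0, 0, 0, 0, 0, 0, 60], [0, 0, 0, 0, 0, 0, 70], [0, 0, 0, 0, 0, 0, 76], [0, 0, 0, 0, 0, 0, 76], [0, 0, -40, 0, 0, 0, 76], [0, 0, -90, 0, 0, 0, 80], [0, 0, -130, 0, 0, 0, 85]]}}

```text
clock: 13.0
tcp_pos: [0.5557, 0.2459, 0.1646]
orientation: [0.057, -3.137, -0.0]
contact_force: [1.0, 0.4, 0.9]
grip_width: 0.0851
gripper_force: 0.0
```

Run:
```python
from h import *
wl(.555,.244,.045,.08,.04,n='w4')
plan((.406,.138,.16,90),(.406,.138,.16,0))
```

```text
wrist 2073 rect [551.7 239.7] [47.4 47. ] 2.1 z [0.045 0.057 0.063]
t 13.1 at [0.5592 0.2475 0.1715] hd 92.0 w 84.7 F [2.2 1.2 3.9] q [-0.59  0.43  0.09  1.78 -0.05  0.92  1.13]
(0.406, 0.138, 0.16, np.float64(90.0)) -> [ 157. -104.   10.] [0.005 0.005 0.036]
(0.406, 0.138, 0.16, np.float64(180.0)) -> [ 157. -104.   10.] [-0.     0.008 -1.535]
```

View pics/w4.png

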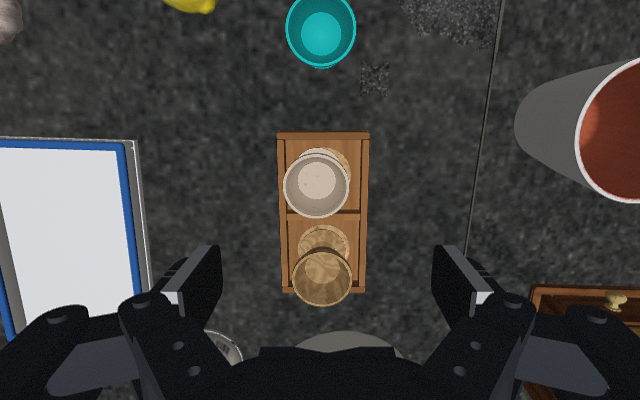

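Both cups stand upright in the rack: pale at (317,182), wood at (322,275). Next is the lemon.

{"api": "step_arm", "payload": {"moves": [[157, -104, 20, 0, 0, -0.5, 85], [157, -104, 20, 0, 0, -0.5, 85], [157, -104, 20, 0, 0, -0.5, 85], [157, -104, 20, 0, 0, -0.5, 85], [157, -104, 20, 0, 0, -0.5, 85], [157, -104, 20, 0, 0, -0.5, 85]]}}

```text
clock: 13.65
tcp_pos: [0.4021, 0.1359, 0.1434]
orientation: [0.829, -3.026, -0.002]
contact_force: [0.5, 0.5, -0.3]
grip_width: 0.0853
gripper_force: 0.0
```

Run:
```python
from h import *
f=r.grab_frame('wrist');save(f,'w5');W=cloud(f).reshape(-1,3)
m=(np.hypot(W[:,0]-.406,W[:,1]-.138)<.055)&(W[:,2]>.018)&(W[:,2]<.08)
p=W[m][:,:2]*1000
h=cv2.convexHull(p.astype(np.float32)); print('ellipse',cv2.fitEllipse(h), W[m][:,2].max())
a=np.radians(np.arange(0,180,15)); 
for t in a: q=p@[np.cos(t),np.sin(t)]; print(round(np.degrees(t)),round(np.ptp(q),1),end='; ')
plan((.406,.14,.1,121))
```

```text
ellipse ((403.7098693847656, 140.9519500732422), (52.26492691040039, 64.51297760009766), 117.76668548583984) 0.05539996520961613
0 59.8; 15 65.1; 30 66.8; 45 65.3; 60 61.1; 75 55.2; 90 53.7; 105 53.9; 120 53.1; 135 54.2; 150 54.5; 165 56.5; t 13.7 at [0.4032 0.1368 0.1436] hd 120.7 w 84.8 F [0.2 1.4 0.5] q [-0.46  0.19 -0.02  2.21  0.    0.74  1.63]
(0.406, 0.14, 0.1, np.float64(121.0)) -> [-4.  1. 44.] [ 0.002 -0.002 -0.005]
```

{"api": "step_arm", "payload": {"moves": [[-3, 3, 40, 0, 0, 0, 85], [-3, 3, 85, 0, 0, 0, 85], [-3, 3, 115, 0, 0, 0, 85], [-3, 3, 128, 0, 0, 0, 85], [-3, 3, 133, 0, 0, 0, 85], [-3, 3, 133, 0, 0, 0, 85], [-3, 3, 133, 0, 0, 0, 45], [-3, 3, 133, 0, 0, 0, 45]]}}

```text
clock: 14.5
tcp_pos: [0.4037, 0.1408, 0.0111]
orientation: [0.831, -3.027, -0.002]
contact_force: [0.1, 0.0, 0.6]
grip_width: 0.0582
gripper_force: 0.0
```

{"api": "step_arm", "payload": {"moves": [[0, 0, 0, 0, 0, 0, 45], [0, 0, 0, 0, 0, 0, 45], [0, 0, 0, 0, 0, 0, 45], [0, 0, 0, 0, 0, 0, 45], [0, 0, -40, 0, 0, 0, 45], [0, 0, -90, 0, 0, 0, 45], [0, 0, -130, 0, 0, 0, 45], [0, 0, -130, 0, 0, 0, 45]]}}

```text
clock: 15.3
tcp_pos: [0.4067, 0.1419, 0.1457]
orientation: [-0.83, 3.023, 0.005]
contact_force: [0.1, 0.7, -0.8]
grip_width: 0.0517
gripper_force: 32.1
```

Run:
```python
from h import *
plan((.645,-.247,.14,95))
```

```text
t 15.3 at [0.4067 0.1419 0.1457] hd 120.7 w 51.7 F [ 0.1  0.7 -0.8] q [-0.46  0.19 -0.02  2.2   0.    0.74  1.62]
(0.645, -0.247, 0.14, np.float64(95.0)) -> [  -6. -456.    5.] [0.003 0.007 0.448]
```

{"api": "step_arm", "payload": {"moves": [[-6, -456, 0, 0, 0, 0.45, 45], [-6, -456, 0, 0, 0, 0.45, 45], [-6, -456, 0, 0, 0, 0.45, 45], [-6, -456, 0, 0, 0, 0.45, 45], [-6, -456, 0, 0, 0, 0.45, 45], [-6, -456, 0, 0, 0, 0.45, 45], [-6, -456, 0, 0, 0, 0.45, 45], [-6, -456, 0, 0, 0, 0.45, 45]]}}

```text
clock: 16.1
tcp_pos: [0.6125, -0.2025, 0.1391]
orientation: [0.135, -3.134, -0.0]
contact_force: [0.9, 0.4, -0.2]
grip_width: 0.0517
gripper_force: 32.1
```

{"api": "step_arm", "payload": {"moves": [[0, 0, 0, 0, 0, 0, 45], [0, 0, 0, 0, 0, 0, 45]]}}

```text
clock: 16.3
tcp_pos: [0.6116, -0.2022, 0.1386]
orientation: [0.131, -3.133, 0.0]
contact_force: [0.3, 1.1, -0.9]
grip_width: 0.0517
gripper_force: 32.1
```

Run:
```python
from h import *
plan((.645,-.248,.08,95),(.645,-.248,.019,95))
wl(.6,-.252,.02,.045,.14)
```

```text
t 16.3 at [ 0.6116 -0.2022  0.1386] hd 94.8 w 51.7 F [ 0.3  1.1 -0.9] q [ 0.07  0.53  0.21  1.72 -0.13  0.91  1.99]
(0.645, -0.248, 0.08, np.float64(95.0)) -> [-30. -48.  58.] [ 0.    -0.006 -0.004]
(0.645, -0.248, 0.019, np.float64(95.0)) -> [-30. -48. 119.] [ 0.    -0.006 -0.004]
wrist 8218 rect [ 599.3 -251.4] [189.5 130.4] 4.6 z [0.023 0.036 0.039]
```

{"api": "step_arm", "payload": {"moves": [[-29, -48, 0, 0, 0, 0, 45], [-29, -48, 20, 0, 0, 0, 45], [-29, -48, 60, 0, 0, 0, 45], [-29, -48, 95, 0, 0, 0, 45], [-29, -48, 112, 0, 0, 0, 45], [-29, -48, 118, 0, 0, 0, 45], [-29, -48, 118, 0, 0, 0, 45]]}}

```text
clock: 17.05
tcp_pos: [0.6447, -0.2454, 0.0214]
orientation: [0.136, -3.134, -0.0]
contact_force: [-0.2, 0.1, 0.3]
grip_width: 0.0516
gripper_force: 32.1
```

{"api": "step_arm", "payload": {"moves": [[0, -2, 2, 0, 0, 0, 45], [0, -2, 3, 0, 0, 0, 45], [0, -2, 3, 0, 0, 0, 56], [0, -2, 3, 0, 0, 0, 64], [0, -2, 3, 0, 0, 0, 70], [0, -2, 3, 0, 0, 0, 70], [0, -2, -40, 0, 0, 0, 70], [0, -2, -85, 0, 0, 0, 70]]}}

```text
clock: 17.85
tcp_pos: [0.6438, -0.2476, 0.1055]
orientation: [0.135, -3.13, -0.002]
contact_force: [2.0, -0.0, 1.6]
grip_width: 0.0699
gripper_force: 0.0
```

Run:
```python
from h import *
plan((.437,-.012,.14,120),(.437,-.012,.14,90))
f=r.grab_frame('wrist');save(f,'w6')
```

```text
t 17.9 at [ 0.6438 -0.2476  0.1055] hd 94.9 w 69.9 F [ 2.  -0.   1.6] q [ 0.14  0.64  0.2   1.62 -0.15  0.91  2.05]
(0.437, -0.012, 0.14, np.float64(120.0)) -> [186. 253. -33.] [ 0.003 -0.008 -0.437]
(0.437, -0.012, 0.14, np.float64(90.0)) -> [186. 253. -33.] [ 0.001 -0.009  0.086]
```

View pics/w6.png

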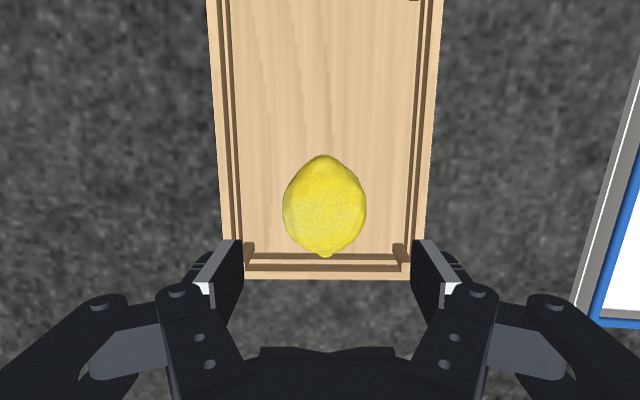

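The lemon lies at (325,207), in the far end of the crate. Next is the garlic.

{"api": "step_arm", "payload": {"moves": [[20, 25, -35, 0, 0, 0, 85], [186, 253, -35, 0, 0, 0.09, 85], [186, 253, -35, 0, 0, 0.09, 85], [186, 253, -35, 0, 0, 0.09, 85], [186, 253, -35, 0, 0, 0.09, 85], [186, 253, -35, 0, 0, 0.09, 85], [186, 253, -35, 0, 0, 0.09, 85], [186, 253, -35, 0, 0, 0.09, 85]]}}

```text
clock: 18.7
tcp_pos: [0.4353, -0.0089, 0.142]
orientation: [0.003, -3.135, -0.002]
contact_force: [0.0, -0.0, -0.6]
grip_width: 0.0853
gripper_force: 0.0
```

Run:
```python
from h import *
wl(.437,-.012,.012,.08,.045)
plan((.437,-.012,.008,90))
```

```text
wrist 2927 rect [435.1 -11.4] [48.8 45.8] 35.8 z [0.02  0.034 0.049]
t 18.8 at [ 0.4374 -0.0106  0.1424] hd 90.0 w 85.1 F [ 1.5 -1.3 -0.1] q [-0.28  0.21  0.19  2.19 -0.06  0.74  1.51]
(0.437, -0.012, 0.008, np.float64(90.0)) -> [ -0.  -1. 134.] [ 0.    -0.004 -0.   ]
```

{"api": "step_arm", "payload": {"moves": [[1, -1, 40, 0, 0, 0, 85], [1, -1, 85, 0, 0, 0, 85], [1, -1, 115, 0, 0, 0, 85], [1, -1, 128, 0, 0, 0, 85], [1, -1, 134, 0, 0, 0, 85], [1, -1, 134, 0, 0, 0, 85], [1, -1, 134, 0, 0, 0, 40], [1, -1, 134, 0, 0, 0, 40]]}}

```text
clock: 19.55
tcp_pos: [0.4376, -0.0133, 0.009]
orientation: [-0.007, -3.139, 0.0]
contact_force: [-0.2, 0.1, 0.4]
grip_width: 0.0585
gripper_force: 0.0
```

{"api": "step_arm", "payload": {"moves": [[0, 0, 0, 0, 0, 0, 40], [0, 0, 0, 0, 0, 0, 40], [0, 0, 0, 0, 0, 0, 40], [0, 0, 0, 0, 0, 0, 40], [0, 0, -40, 0, 0, 0, 40], [0, 0, -90, 0, 0, 0, 40], [0, 0, -120, 0, 0, 0, 40], [0, 0, -120, 0, 0, 0, 40]]}}

```text
clock: 20.35
tcp_pos: [0.4403, -0.0128, 0.1325]
orientation: [0.006, 3.137, 0.002]
contact_force: [0.2, 0.5, -0.4]
grip_width: 0.0456
gripper_force: 31.2
```

Run:
```python
from h import *
plan((.556,-.255,.125,95))
```

```text
t 20.4 at [ 0.4403 -0.0128  0.1325] hd 89.8 w 45.6 F [ 0.2  0.5 -0.4] q [-0.29  0.23  0.2   2.2  -0.07  0.71  1.53]
(0.556, -0.255, 0.125, np.float64(95.0)) -> [-117. -242.    8.] [ 0.001  0.005 -0.091]
```

{"api": "step_arm", "payload": {"moves": [[-115, -242, 0, 0, 0, -0.09, 40], [-115, -242, 0, 0, 0, -0.09, 40], [-115, -242, 0, 0, 0, -0.09, 40], [-115, -242, 0, 0, 0, -0.09, 40], [-115, -242, 0, 0, 0, -0.09, 40], [-115, -242, 0, 0, 0, -0.09, 40], [-115, -242, 0, 0, 0, -0.09, 40], [-115, -242, 0, 0, 0, -0.09, 40]]}}

```text
clock: 21.15
tcp_pos: [0.5505, -0.2548, 0.1268]
orientation: [0.135, -3.133, -0.001]
contact_force: [0.9, 0.9, -0.2]
grip_width: 0.0448
gripper_force: 31.2
```

Run:
```python
from h import *
plan((.554,-.255,.018,95))
```

```text
t 21.1 at [ 0.5505 -0.2548  0.1268] hd 94.9 w 44.8 F [ 0.9  0.9 -0.2] q [ 0.14  0.49  0.26  1.83 -0.16  0.85  2.13]
(0.554, -0.255, 0.018, np.float64(95.0)) -> [ -4.  -1. 109.] [ 0.001 -0.006 -0.001]
```

{"api": "step_arm", "payload": {"moves": [[-3, 0, 40, 0, 0, 0, 40], [-3, 0, 75, 0, 0, 0, 40], [-3, 0, 95, 0, 0, 0, 40], [-3, 0, 105, 0, 0, 0, 40], [-3, 0, 109, 0, 0, 0, 40], [-3, 0, 109, 0, 0, 0, 40]]}}

```text
clock: 21.75
tcp_pos: [0.554, -0.2546, 0.019]
orientation: [0.137, -3.134, -0.0]
contact_force: [0.2, 0.1, 0.5]
grip_width: 0.0451
gripper_force: 31.2
```

{"api": "step_arm", "payload": {"moves": [[0, 0, 3, 0, 0, 0, 40], [0, 0, 3, 0, 0, 0, 40], [0, 0, 3, 0, 0, 0, 50], [0, 0, 3, 0, 0, 0, 60], [0, 0, 3, 0, 0, 0, 68], [0, 0, 3, 0, 0, 0, 68], [0, 0, -40, 0, 0, 0, 68], [0, 0, -85, 0, 0, 0, 68]]}}

```text
clock: 22.55
tcp_pos: [0.5528, -0.2547, 0.1032]
orientation: [0.135, -3.13, -0.002]
contact_force: [0.1, 0.5, 0.6]
grip_width: 0.0682
gripper_force: 0.0
```

Run:
```python
from h import *
plan((.383,-.324,.14,63),(.383,-.324,.14,150))
f=r.grab_frame('wrist');save(f,'w7')
f=dict(np.load('top.npz'));W=cloud(f);im=f['image'].astype(int)
m=(im[...,0]>150)&(im[...,1]<90)&(W[...,0]<.45)&(W[...,1]<-.2)&(W[...,2]>.01)
print(cv2.minAreaRect((W[m][:,:2]*1000).astype(np.float32)))
```

```text
t 22.6 at [ 0.5528 -0.2547  0.1032] hd 94.9 w 68.2 F [0.1 0.5 0.6] q [ 0.14  0.53  0.25  1.83 -0.17  0.81  2.14]
(0.383, -0.324, 0.14, np.float64(63.0)) -> [175. -54. -35.] [-0.001 -0.009  0.557]
(0.383, -0.324, 0.14, np.float64(150.0)) -> [175. -54. -35.] [ 0.005 -0.007 -0.961]
((383.06768798828125, -326.27069091796875), (42.38753128051758, 69.22138977050781), 62.44973373413086)
```

View pics/w7.png

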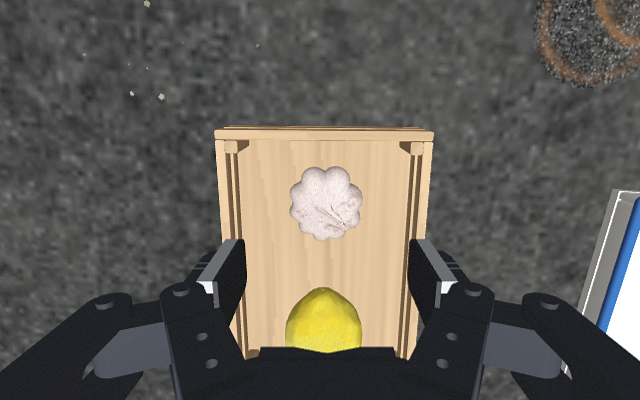

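The garlic is at (326,203) and the lemon at (323,325), both in the crate. Now the matchbox: its short side runs at about 62°.

{"api": "step_arm", "payload": {"moves": [[20, -5, -35, 0, 0, 0.1, 75], [175, -54, -30, 0, 0, 0.56, 75], [175, -54, -30, 0, 0, 0.56, 75], [175, -54, -30, 0, 0, 0.56, 75], [175, -54, -30, 0, 0, 0.56, 75], [175, -54, -30, 0, 0, 0.56, 75], [175, -54, -30, 0, 0, 0.56, 75]]}}

```text
clock: 23.3
tcp_pos: [0.3862, -0.3237, 0.1347]
orientation: [-0.733, -3.052, 0.002]
contact_force: [0.0, 0.7, -0.6]
grip_width: 0.075
gripper_force: 0.0
```

Run:
```python
from h import *
wl(.383,-.324,.012,.05,.055)
plan((.383,-.324,.007,62))
```

```text
wrist 5348 rect [ 381.9 -321.6] [44.7 70.1] 61.6 z [0.016 0.018 0.02 ]
t 23.4 at [ 0.3867 -0.3235  0.1346] hd 63.0 w 75.1 F [ 0.2  0.  -0.7] q [ 0.21  0.34  0.44  2.07 -0.2   0.77  1.87]
(0.383, -0.324, 0.007, np.float64(62.0)) -> [  3.  -2. 128.] [-0.002 -0.003  0.018]
```

{"api": "step_arm", "payload": {"moves": [[5, -1, 40, 0, 0, 0.024, 75], [5, -1, 80, 0, 0, 0.024, 75], [5, -1, 110, 0, 0, 0.024, 75], [5, -1, 124, 0, 0, 0.024, 75], [5, -1, 130, 0, 0, 0.024, 75], [5, -1, 130, 0, 0, 0.024, 75], [5, -1, 130, 0, 0, 0.024, 75]]}}

```text
clock: 24.05
tcp_pos: [0.3802, -0.3233, 0.0055]
orientation: [-0.773, -3.043, 0.003]
contact_force: [0.3, -0.1, 0.3]
grip_width: 0.0749
gripper_force: 0.0
```

{"api": "step_arm", "payload": {"moves": [[0, 2, 1, 0, 0, 0, 75], [0, 2, 1, 0, 0, 0, 35], [0, 2, 1, 0, 0, 0, 35], [0, 2, 1, 0, 0, 0, 35], [0, 2, 1, 0, 0, 0, 35], [0, 2, 1, 0, 0, 0, 35], [0, 2, 1, 0, 0, 0, 35]]}}

```text
clock: 24.75
tcp_pos: [0.3804, -0.3211, 0.0042]
orientation: [-0.773, -3.041, 0.002]
contact_force: [0.8, 1.7, 5.7]
grip_width: 0.0447
gripper_force: 30.3
```

{"api": "step_arm", "payload": {"moves": [[0, 0, 0, 0, 0, 0, 35], [0, 0, -20, 0, 0, 0, 35], [0, 0, -60, 0, 0, 0, 35], [0, 0, -110, 0, 0, 0, 35], [0, 0, -110, 0, 0, 0, 35]]}}

```text
clock: 25.25
tcp_pos: [0.3835, -0.3236, 0.119]
orientation: [0.774, 3.039, -0.006]
contact_force: [0.1, -0.5, -1.0]
grip_width: 0.0441
gripper_force: 31.4
```

Run:
```python
from h import *
plan((.64,.024,.13,90))
f=r.grab_frame('wrist');save(f,'w8')
```

```text
t 25.2 at [ 0.3835 -0.3236  0.119 ] hd 61.4 w 44.1 F [ 0.1 -0.5 -1. ] q [ 0.2   0.36  0.45  2.1  -0.24  0.72  1.88]
(0.64, 0.024, 0.13, np.float64(90.0)) -> [-59. 428. -12.] [-0.004  0.006 -0.499]
```

View pics/w8.png

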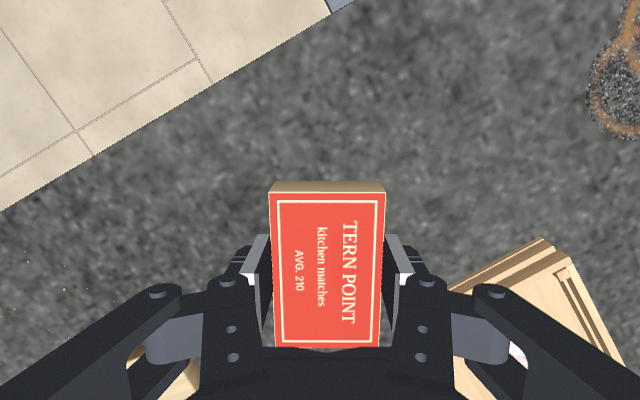

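The matchbox is held level at (328,265).

{"api": "step_arm", "payload": {"moves": [[-59, 428, -15, 0, 0, -0.5, 35], [-59, 428, -15, 0, 0, -0.5, 35], [-59, 428, -15, 0, 0, -0.5, 35], [-59, 428, -15, 0, 0, -0.5, 35], [-59, 428, -15, 0, 0, -0.5, 35], [-59, 428, -15, 0, 0, -0.5, 35], [-59, 428, -15, 0, 0, -0.5, 35], [-59, 428, -15, 0, 0, -0.5, 35]]}}

```text
clock: 26.1
tcp_pos: [0.6176, 0.0028, 0.1248]
orientation: [0.004, -3.135, 0.001]
contact_force: [0.5, -0.6, 0.1]
grip_width: 0.0443
gripper_force: 31.4
```

{"api": "step_arm", "payload": {"moves": [[0, 0, 0, 0, 0, 0, 35], [0, 0, 0, 0, 0, 0, 35]]}}

```text
clock: 26.3
tcp_pos: [0.6171, 0.0025, 0.1245]
orientation: [0.008, -3.134, 0.001]
contact_force: [-0.7, -0.4, -0.0]
grip_width: 0.0443
gripper_force: 31.4
```

Run:
```python
from h import *
plan((.64,.024,.012,90))
wl(.639,.022,.015,.04,.14)
```

```text
t 26.3 at [0.6171 0.0025 0.1245] hd 90.3 w 44.3 F [-0.7 -0.4 -0. ] q [-0.29  0.51  0.25  1.8  -0.16  0.86  1.61]
(0.64, 0.024, 0.012, np.float64(90.0)) -> [-24.  21. 112.] [-0.    -0.007  0.005]
wrist 6365 rect [625.8  18. ] [189.5 131.5] 0.5 z [0.016 0.025 0.027]
```

{"api": "step_arm", "payload": {"moves": [[-9, 15, 20, 0, -0.005, 0, 35], [-9, 15, 60, 0, -0.005, 0, 35], [-9, 15, 90, 0, -0.005, 0, 35], [-9, 15, 105, 0, -0.005, 0, 35], [-9, 15, 111, 0, -0.005, 0, 35], [-9, 15, 111, 0, -0.005, 0, 35], [-9, 15, 111, 0, -0.005, 0, 35]]}}

```text
clock: 27.05
tcp_pos: [0.6271, 0.0154, 0.0165]
orientation: [-0.002, 3.139, -0.001]
contact_force: [-0.6, -0.4, -0.3]
grip_width: 0.0441
gripper_force: 31.4
```

{"api": "step_arm", "payload": {"moves": [[0, 0, 1, 0, 0, 0, 35], [0, 0, 2, 0, 0, 0, 35], [0, 0, 2, 0, 0, 0, 35]]}}

```text
clock: 27.35
tcp_pos: [0.6264, 0.016, 0.0136]
orientation: [-0.004, 3.14, -0.0]
contact_force: [-0.1, -0.3, -0.9]
grip_width: 0.0446
gripper_force: 31.4
```

{"api": "step_arm", "payload": {"moves": [[0, 0, 1, 0, 0, 0, 35], [0, 0, 2, 0, 0, 0, 35], [0, 0, 3, 0, 0, 0, 35], [0, 0, 3, 0, 0, 0, 35]]}}

```text
clock: 27.75
tcp_pos: [0.6261, 0.0159, 0.0103]
orientation: [-0.003, 3.141, -0.0]
contact_force: [-0.8, 0.1, 2.6]
grip_width: 0.0441
gripper_force: 31.8
```

{"api": "step_arm", "payload": {"moves": [[0, 0, 0, 0, 0, 0, 50], [0, 0, 0, 0, 0, 0, 56], [0, 0, 0, 0, 0, 0, 60], [0, 0, 0, 0, 0, 0, 60], [0, 0, -40, 0, 0, 0, 60], [0, 0, -90, 0, 0, 0, 60], [0, 0, -140, 0, 0, 0, 70], [0, 0, -190, 0, 0, 0, 85]]}}

```text
clock: 28.55
tcp_pos: [0.6256, 0.0159, 0.202]
orientation: [-0.003, 3.141, -0.001]
contact_force: [0.8, 0.4, 0.7]
grip_width: 0.0822
gripper_force: 0.0
```

{"api": "step_arm", "payload": {"moves": [[120, 0, -60, 0, 0, 0, 85], [120, 0, -60, 0, 0, 0, 85], [120, 0, -60, 0, 0, 0, 85], [120, 0, -60, 0, 0, 0, 85]]}}

```text
clock: 28.95
tcp_pos: [0.5036, 0.0155, 0.2623]
orientation: [-0.003, 3.139, 0.002]
contact_force: [1.1, -0.2, 0.0]
grip_width: 0.0851
gripper_force: 0.0
```

Run:
```python
from h import *
plan()
f=r.grab_frame('wrist');t=r.grab_frame('side')
c=cv2.resize(t['image'][110:300,200:430],None,fx=2.08,fy=2.08)
cv2.imwrite('pics/end.png',np.hstack([cv2.resize(f['image'],(480,300)),c[:300,:310]])[:,:,::-1])
W=cloud(f).reshape(-1,3)
for n,x,y,lo,hi,rad in (('match',.626,.017,.015,.05,.045),('pale',.554,.243,.045,.08,.035),('wood',.625,.246,.045,.08,.035)):
    p=W[(np.hypot(W[:,0]-x,W[:,1]-y)<rad)&(W[:,2]>lo)&(W[:,2]<hi)]
    print(n,len(p), p.min(0).round(3) if len(p) else '',p.max(0).round(3) if len(p) else '')
```

```text
t 28.9 at [0.5036 0.0155 0.2623] hd 90.1 w 85.1 F [ 1.1 -0.2  0. ] q [-0.41  0.16  0.29  1.94 -0.05  1.05  1.47]
match 2157 [ 0.593 -0.005  0.015] [0.664 0.04  0.026]
pale 1295 [0.527 0.215 0.045] [0.575 0.264 0.063]
wood 1186 [0.602 0.223 0.045] [0.649 0.27  0.064]
```

View pics/end.png

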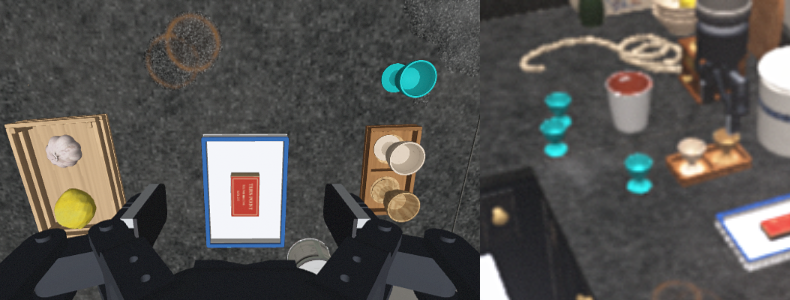

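The final view shows everything in place: matchbox flat in the tray (245,195), garlic (64,150) and lemon (75,208) in the crate, and both cups upright in the rack at (400,155) and (395,200).

```bash
python3 -c "
from bench import r
print(r.hand_in())"
```

```text
the job is handed in; nothing more can be done
None
```

The job is handed in, with no verdict returned: both egg cups are upright in the rack, the lemon and garlic are in the crate, the matchbox is flat in the tray, and the tin and mug weren't moved, all in about 29 s.

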